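# Put the chair's seat valve in float

## Robot

A 7-joint arm with a two-finger parallel gripper is mounted at the origin on the work surface. World frame = base frame: x ahead of the robot, y to its left, z up, the work surface at z = 0. Lengths are in mm, angles in degrees, forces in N, time in s.
With the tool pointing down it reaches from about 425 to 875 mm from the base axis. Payload 8.4 kg.
Tool frame: the origin (TCP) lies midway between the tips of the shut fingers; the grasp point (between the pads) lies r.tcp_to_grasp behind it (r.tcp_to_grasp is the distance from the TCP to the grasp point, in mm); z points along the fingers, y is the direction in which the jaws open and shut (so a half turn about z gives the same grasp; the last joint's range is limited). The gripper opens to 85 mm and grips with 20 to 120 N. Pads are 22 mm wide; open, the fingers measure 114 mm over their backs; the gripper's body (76 mm by 85 mm) begins 54 mm behind the grasp point. The pads swing forward as they close: fully open they stand 13 mm farther back than shut.
Start: joints at [-69.397, 19.091, 2.286, 83.961, -0.768, 76.965, -3.352], TCP at [287.864, 582.751, 231.308] pointing down, gripper open.
Joint ranges: [-147.57, 147.57], [-21.85, 119.76], [-74.77, 79.35], [14.55, 137.4], [-85.83, 265.84], [4.83, 119.75], [-152.11, 152.11]. Speed limits (degrees/s): [127.2, 127.2, 159.86, 159.86, 180, 180, 180].

## Interface

Orientations are given as [roll, pitch, yaw] about the fixed x, y, z axes, in that order (R = Rz(yaw) Ry(pitch) Rx(roll)).
In Python, from cell import sensors, optics, r gives the robot as it stands. The module is installed in compiled form; this text tells all that it offers.
- The arm moves only by the shell command python3 -m creep 'ROWS'. ROWS is JSON, a list of rows, each a list of 7 numbers: the shift along the world's x, y, z as a fraction of full scale, then the turn, a rotation vector about the world's x, y, z as a fraction of full scale, then the gripper command: -1 is fully open, 1 is shut, values between are in proportion. A call has exactly 10 rows; each row is the pose to reach, as a shift and turn from the pose measured when the call began; what a row does not reach only later rows make up. Full scale, the value 1, is 80 cm for a shift and 90 degrees for a turn. A row lasts 1/12 s, in which the tool goes at most 41.7 mm and 7.16 degrees, less where a joint would pass 70% of its speed; a pose out of reach is approached as far as the arm can. A call with a number of a shift or a turn outside -1 to 1 is refused whole. A call with a gripper value outside its range is refused whole. The fingers move at their own pace and stop on an object; the grip force is fixed at half the most. Time passes only in rows, so rows that repeat a pose let the fingers close, or fill a call up. It gives the time, the measured TCP pose, the force and the opening at its end, in the units of the state.
- sensors.read_state(): the state, without advancing time (a new reading comes with each control period).
- optics.read_camera(name): name is "scene" or "top"; returns a dict with "pixels" (480x640x3 uint8, blue, green, red), "fov_y" (degrees; the focal length in pixels is half the picture's height over the tangent of half this angle, whatever the lens; pixels are square), "cx", "cy" (the principal point, pixels), "R" (3x3) and "t" (3): a world point X has camera coordinates R X + t. Camera axes: x right, y down, z forward; pixel columns grow to the right and rows downward; lengths in mm; the calibration is good to about 2 mm. A picture is of the moment at which its call begins. There is no depth.
- r.sign_off(): hands the job in, once; it reports no verdict.
The state is a dict: "clock": time; "joints": joint angles; "qvel": joint speeds; "tau": joint torques, N m; "ee_pos": TCP position; "eef_rot": TCP orientation; "force": force on the tool from outside, world axes, zero at the start; "wrist_torque": the same for the moment, N m; "grip_width": opening from 0.0 (shut) to 1.0 (fully open).
Only numpy, scipy, OpenCV 4.12 (cv2) and the standard library are available. Lean on these libraries where they do the work, as an engineer would, in place of code of your own. Each camera call takes 0.05 s, during which the arm holds its last target. There are 200 camera calls.

## Task

The blood-drawing chair has to sink to its lowest position by itself: push the seat lever, the one with the crossbar on top like a letter T, forward (away from the robot), past its stiff detent and fully home into the float notch, so that it stays there when let go. Leave the ball-knob lever and the flat-paddle lever in neutral.

Things in the scene. Friction and masses are not known exactly. Their poses are not given: they have to be found in the camera images.
- seat_lever (a joint): Angle of the seat lever, 12 mm steel rod with a black crossbar (T). 0: neutral, its start (within 0.05), leaning 0.30 rad towards the robot. Grows as pushed forward, away from the robot, towards the valve's round steel cap. Light spring to 0.24, then the detent, about 11 N; past 0.54 it snaps into the float notch and rests at 0.70; hard stop 0.78. Let go sooner, it springs back to 0. Least -0.25.
- seat_grip (a point): Centre of the crossbar: round, 18 mm thick, 60 mm long, level, along the hinge. 175 mm above the table in neutral, 171 in float; moves forward 90 mm on an arc of radius 130 about the hinge, 51 mm above the table. Axes turn with the lever: y along the crossbar; at joint 0 z is up, x level and forward, the way to push. In these axes the hinge is 38 mm along +x and 124 mm along -z of here.
- back_lever (a joint): Angle of the backrest lever, a bystander with a black ball, 36 mm across, on top; 0 is neutral, leave it there. Same rod and valve as the seat lever: a grey block 96 mm long (forward), 50 wide, top 61 mm above the table, foot 130 by 68 mm, a round steel cap at its forward end. All three valves are bolted to one steel plate, 6 mm thick, fixed to the bench.
- leg_lever (a joint): Angle of the legrest lever, a bystander with a flat black paddle on top, 24 mm wide, 50 tall, 10 thick; 0 is neutral, leave it there. Same rod and valve. The three valves stand in a row across the bench in any order, 140 to 180 mm between centres, each turned up to 0.37 rad; small loose objects up to 60 mm above the table stand between them.

How it is judged (in metres and radians):
At the end, for the whole second after the job is handed in: The seat lever rests in its float notch (above 0.62 rad; the notch is at 0.70) and the backrest and legrest levers stand in neutral (within 0.15 rad of 0) (value of joint seat_lever above 0.62 rad and value of joint back_lever between -0.15 and 0.15 rad and value of joint leg_lever between -0.15 and 0.15 rad); the robot touches nothing.
It fails at once if the backrest or legrest lever is pushed more than 0.25 rad forward or 0.2 rad back (value of joint any of back_lever, leg_lever above 0.25 rad or value of joint any of back_lever, leg_lever below -0.2 rad).
It also fails if it takes over 32 s, if anything falls off the work surface, if the arm or the gripper's body presses on something with over 40 N, if the wrist force passes 120 N, or if a joint passes its speed limit or range.

## Working session

There is one attempt and no reset: what is moved stays moved. The work goes in short steps, Python scripts to look and compute and a shell command to move; the robot and the scene stay as the last step left them, time stands still between calls to the robot, and variables do not carry over. Pictures are saved under pics/ and viewed, about 8 in all and at most 12, crops included, and the job is handed in when it is done.

```bash
mkdir -p pics
cat > h.py <<'E'
import numpy as np, cv2
from cell import sensors, optics, r
def K(c):
    f=240/np.tan(np.radians(c['fov_y'])/2); return np.array([[f,0,c['cx']],[0,f,c['cy']],[0,0,1]])
def ray(c,u,v):
    R=np.array(c['R']);t=np.array(c['t']);d=R.T@np.linalg.inv(K(c))@np.array([u,v,1.]);return -R.T@t,d/np.linalg.norm(d)
def onz(c,u,v,z):
    o,d=ray(c,u,v);return o+d*(z-o[2])/d[2]
def tri(c1,p1,c2,p2):
    o1,d1=ray(c1,*p1);o2,d2=ray(c2,*p2)
    s=np.linalg.lstsq(np.c_[d1,-d2],o2-o1,rcond=None)[0]
    a=o1+s[0]*d1;b=o2+s[1]*d2;return (a+b)/2,np.linalg.norm(a-b)
def proj(c,X):
    p=K(c)@(np.array(c['R'])@X+np.array(c['t']));return p[:2]/p[2]
E
python3 - <<'E'
from h import *
import pickle
cs={n:optics.read_camera(n) for n in('scene','top')}
pickle.dump(cs,open('c0.pkl','wb'))
for n,c in cs.items():
    cv2.imwrite(f'pics/{n}0.png',c['pixels']); print(n,c['fov_y'],c['cx'],c['cy'],ray(c,320,240))
print(sensors.read_state(), r.tcp_to_grasp)
E
```

```text
scene 46.49320675705023 307.98783601678895 237.52788800718045 (array([ 981.10253798, -125.10061127,  757.98886738]), array([-0.55241917,  0.21620187, -0.80504026]))
top 50.011022278015076 312.5111671028537 235.59096491284436 (array([467.64532011,  11.36756463, 981.65273686]), array([ 0.07171126, -0.01001141, -0.99737519]))
{'clock': 0.1, 'joints': array([-69.39608807,  19.12635708,   2.28593045,  84.00454576,
        -0.76678735,  76.96511259,  -3.35283024]), 'qvel': array([ 0.05498496, -0.10168707,  0.03502397, -0.05639748, -0.00466126,
       -0.01069175,  0.03389301]), 'tau': array([ 3.69691828e-03, -6.60023189e+01,  1.36988673e+00, -4.06471896e+01,
        1.70492695e-02,  9.01705411e-03, -3.46686170e-05]), 'ee_pos': array([287.73498443, 582.40255832, 230.53815225]), 'eef_rot': array([-1.79919497e+02,  6.74948557e-03,  1.53709388e+02]), 'force': array([-0.0993783 , -0.25515277,  0.15221451]), 'wrist_torque': array([ 0.0448122 ,  0.05244362, -0.06021049]), 'grip_width': 0.999897186773376} 18.700000000000003
```

View pics/scene0.png

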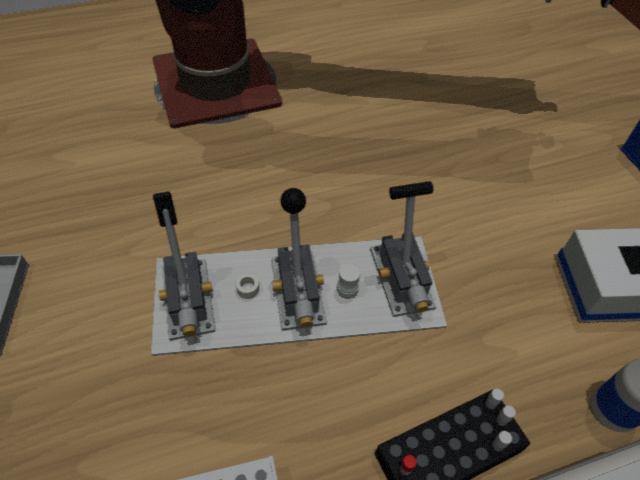

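View pics/top0.png

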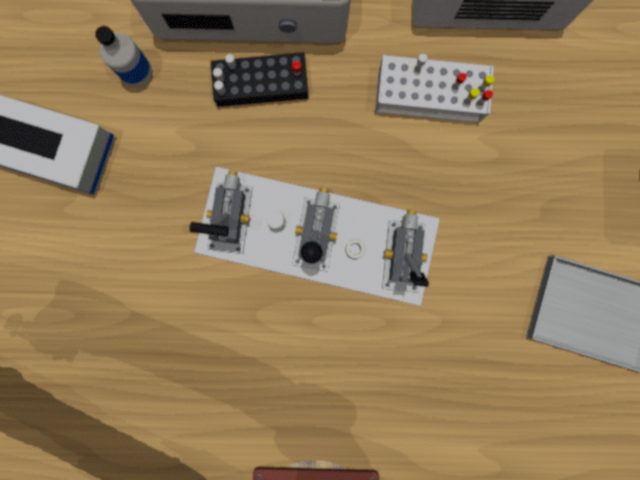

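The scene view shows the T crossbar at about (411,190), the ball at (293,201) and the paddle at (165,208). The top view shows the T at about (209,229), at the left (+y) end of the plate, with its cap at (231,180). Next I'll measure it in both views.

Run:
```python
from h import *
import pickle
cs=pickle.load(open('c0.pkl','rb'))
def bar(n,box):
    x0,y0,x1,y1=box; g=cs[n]['pixels'][y0:y1,x0:x1].max(2)
    m=(g<45).astype(np.uint8); k,l,st,ce=cv2.connectedComponentsWithStats(m)
    i=1+np.argmax(st[1:,4]); rc=cv2.minAreaRect(np.argwhere(l==i)[:,::-1].astype(np.float32))
    b=cv2.boxPoints(rc)+[x0,y0]
    if np.linalg.norm(b[0]-b[1])>np.linalg.norm(b[1]-b[2]): b=np.roll(b,-1,0)
    e=np.array([(b[0]+b[1])/2,(b[2]+b[3])/2]); e=e[np.argsort(e[:,0])]
    print(n,st[i],rc,e.tolist()); return e, np.array(rc[0])+[x0,y0]
es,c_s=bar('scene',(380,172,445,206)); et,c_t=bar('top',(180,212,236,246))
S,T=cs['scene'],cs['top']
print('centre',tri(S,c_s,T,c_t))
A,_=tri(S,es[0],T,et[1]);B,_=tri(S,es[1],T,et[0])
for a,b in((0,0),(0,1),(1,0),(1,1)): print(a,b,tri(S,es[a],T,et[b]))
# axis from pins (brass) and cap
for n,box in(('scene',(365,225,445,320)),('top',(196,165,262,255))):
    x0,y0,x1,y1=box; h=cv2.cvtColor(cs[n]['pixels'][y0:y1,x0:x1],cv2.COLOR_BGR2HSV)
    m=cv2.inRange(h,(12,130,90),(30,255,255)); k,l,st,ce=cv2.connectedComponentsWithStats(m)
    for i in range(1,k):
        if st[i,4]>12: print(n,st[i,4],ce[i]+[x0,y0])
im=np.hstack([cv2.resize(S['pixels'][170:325,365:450],None,fx=3.8,fy=3.8,interpolation=2),cv2.resize(T['pixels'][165:265,180:270],None,fx=5,fy=5.89,interpolation=2)[:589]])
cv2.imwrite('pics/crop.png',im);print(im.shape)
```

```text
scene [ 10  10  43  17 498] ((30.985332489013672, 18.40220069885254), (12.46059799194336, 42.870391845703125), 81.46923065185547) [[389.7872886657715, 193.5819091796875], [432.18337631225586, 187.22249221801758]]
top [ 11  11  37  14 330] ((28.974565505981445, 17.81796646118164), (36.60306167602539, 11.204205513000488), 4.573921203613281) [[190.73131942749023, 228.35850715637207], [227.21781158447266, 231.2774257659912]]
centre (array([537.92199133, 179.370136  , 174.49262555]), np.float64(1.6975983624547242))
0 0 (array([532.20230221, 181.20029702, 169.29543182]), np.float64(55.17112548800459))
0 1 (array([535.77641189, 149.21916136, 176.03448454]), np.float64(0.47762241727894744))
1 0 (array([540.16385454, 209.77887579, 173.01560472]), np.float64(4.166108303183946))
1 1 (array([547.03453761, 172.62396691, 192.43426443]), np.float64(56.70329410041541))
scene 63 [384.44444444 271.44444444]
scene 43 [421.93023256 304.46511628]
top 16 [232.5   172.125]
top 20 [209.15 213.6 ]
top 56 [244.07142857 218.41071429]
(589, 773, 3)
```

View pics/crop.png

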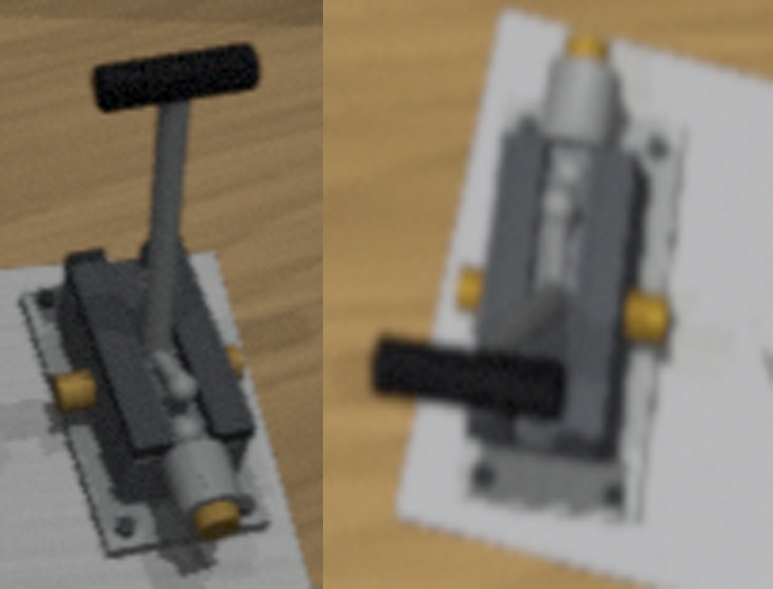

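The two views agree on the bar centre at (538, 179, 174.5), against 175 given, and on a length of 60.8 mm. Forward is about -4° from +x. I'll shut the fingers, turn the jaw axis along the bar and go behind it (robot side) at TCP (475, 184).

```bash
python3 -m creep '[[0.023,-0.05,0.01,0,0,0.08,1],[0.047,-0.1,0.01,0,0,0.16,1],[0.07,-0.15,0.01,0,0,0.247,1],[0.094,-0.2,0.01,0,0,0.247,1],[0.117,-0.25,0.01,0,0,0.247,1],[0.14,-0.3,0.01,0,0,0.247,1],[0.164,-0.35,0.01,0,0,0.247,1],[0.187,-0.4,0.01,0,0,0.247,1],[0.211,-0.45,0.01,0,0,0.247,1],[0.234,-0.498,0.01,0,0,0.247,1]]'
```

```text
clock: 0.93
ee_pos: [464.7, 203.9, 238.4]
eef_rot: [-179.9, -0.0, 175.9]
force: [1.1, 0.4, -0.1]
grip_width: 0.004
```

```bash
python3 -m creep '[[0.016,-0.0255,0,0,0,0,1],[0.016,-0.0255,-0.03,0,0,0,1],[0.016,-0.0255,-0.06,0,0,0,1],[0.016,-0.0255,-0.094,0,0,0,1],[0.016,-0.0255,-0.094,0,0,0,1],[0.016,-0.0255,-0.094,0,0,0,1],[0.016,-0.0255,-0.094,0,0,0,1],[0.016,-0.0255,-0.094,0,0,0,1],[0.016,-0.0255,-0.094,0,0,0,1],[0.016,-0.0255,-0.094,0,0,0,1]]'
python3 - <<'E'
from h import *
a=[cv2.resize(optics.read_camera(n)['pixels'][y:y+240,x:x+240],None,fx=1.66,fy=1.66) for n,x,y in(('scene',240,120),('top',130,120))]
cv2.imwrite('pics/pre.png',np.hstack(a))
E
```

```text
clock: 1.77
ee_pos: [478.0, 183.8, 164.4]
eef_rot: [-180.0, 0.1, 176.0]
force: [-0.1, -0.2, 0.2]
grip_width: -0.003
```

View pics/pre.png

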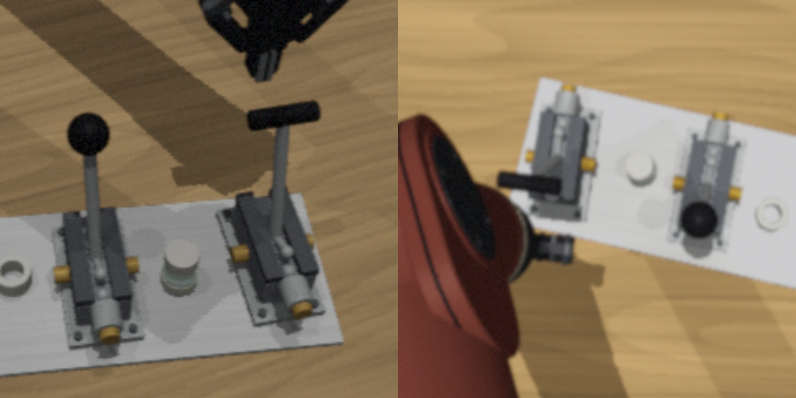

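The fingertips at crop (265,68) are behind the bar, which is centred near (284,115), and roughly in line with it. The other levers haven't moved. Pushing forward.

```bash
python3 -m creep '[[0.014,-0.001,-0.002,0,0,0,1],[0.028,-0.002,-0.002,0,0,0,1],[0.042,-0.003,-0.002,0,0,0,1],[0.056,-0.004,-0.002,0,0,0,1],[0.07,-0.005,-0.002,0,0,0,1],[0.084,-0.006,-0.002,0,0,0,1],[0.098,-0.007,-0.002,0,0,0,1],[0.106,-0.0075,-0.002,0,0,0,1],[0.112,-0.008,-0.002,0,0,0,1],[0.112,-0.008,-0.002,0,0,0,1]]'
```

```text
clock: 2.7
ee_pos: [568.5, 176.8, 161.9]
eef_rot: [-179.9, 0.0, 175.9]
force: [-0.2, 0.2, 0.2]
grip_width: 0.0
```

Run:
```python
from h import *
a=[cv2.resize(optics.read_camera(n)['pixels'][y:y+240,x:x+240],None,fx=1.66,fy=1.66) for n,x,y in(('scene',240,120),('top',130,120))]
cv2.imwrite('pics/mid.png',np.hstack(a))
```

```text
(no output)
```

View pics/mid.png

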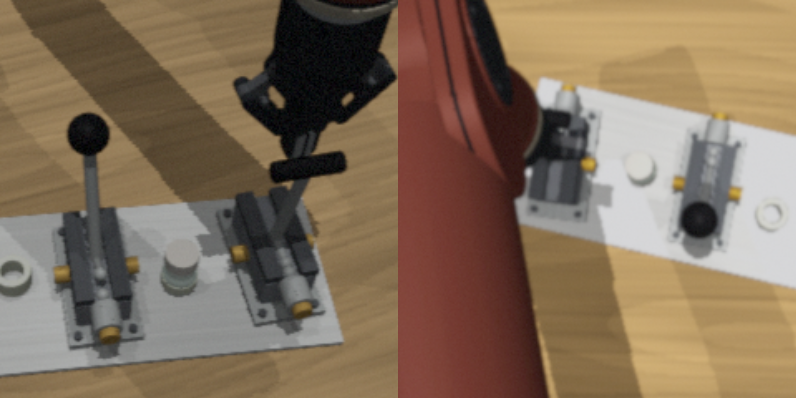

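The bar has moved forward to crop (308,163), the force reads about 0, and the other levers are still. I'll work out its angle.

Run:
```python
from h import *
c=optics.read_camera('scene'); x0,y0=398,205
g=c['pixels'][y0:235,x0:455].max(2)
k,l,st,ce=cv2.connectedComponentsWithStats((g<45).astype(np.uint8)); print(st,ce+[x0,y0])
for a in(0,.2,.3,.4,.5,.6,.7,.78):
    t=a-.30; d=130*(np.sin(t)+np.sin(.3)); p=np.array([538+.997*d,179-.072*d,51+130*np.cos(t)])
    print(a,p.round(),proj(c,p).round(1))
print(sensors.read_state()['force'])
```

```text
[[   0    0   57   30 1029]
 [  11    0   10   10   69]
 [  22    0    6   12   36]
 [  29    0    4    6   13]
 [   6   12   46   18  563]] [[426.75510204 217.35179786]
 [413.85507246 208.5942029 ]
 [422.58333333 210.19444444]
 [428.53846154 207.61538462]
 [426.26820604 225.63232682]]
0 [538. 179. 175.] [410.2 190.2]
0.2 [563. 177. 180.] [417.4 201.4]
0.3 [576. 176. 181.] [420.9 208.3]
0.4 [589. 175. 180.] [424.3 215.9]
0.5 [602. 174. 178.] [427.6 224.2]
0.6 [615. 173. 175.] [430.7 233.1]
0.7 [627. 173. 171.] [433.5 242.4]
0.78 [636. 172. 166.] [435.5 250.1]
[-0.07459496 -0.06830948 -0.5285029 ]
```

Measured at about 0.45–0.5 rad, so it isn't in the notch yet. Carrying on to TCP x of about 605.

```bash
python3 -m creep '[[0.006,-0.0004,0,0,0,0,1],[0.012,-0.0008,0,0,0,0,1],[0.018,-0.0012,0,0,0,0,1],[0.024,-0.0016,0,0,0,0,1],[0.03,-0.002,0,0,0,0,1],[0.036,-0.0024,0,0,0,0,1],[0.042,-0.0028,0,0,0,0,1],[0.046,-0.003,0,0,0,0,1],[0.046,-0.003,0,0,0,0,1],[0.046,-0.003,0,0,0,0,1]]'
python3 - <<'E'
from h import *
a=[cv2.resize(optics.read_camera(n)['pixels'][y:y+240,x:x+240],None,fx=1.66,fy=1.66) for n,x,y in(('scene',240,120),('top',130,120))]
cv2.imwrite('pics/end.png',np.hstack(a))
E
```

```text
clock: 3.68
ee_pos: [604.8, 174.7, 161.9]
eef_rot: [-179.9, 0.1, 175.9]
force: [-1.8, 0.2, -1.0]
grip_width: 0.0
```

View pics/end.png

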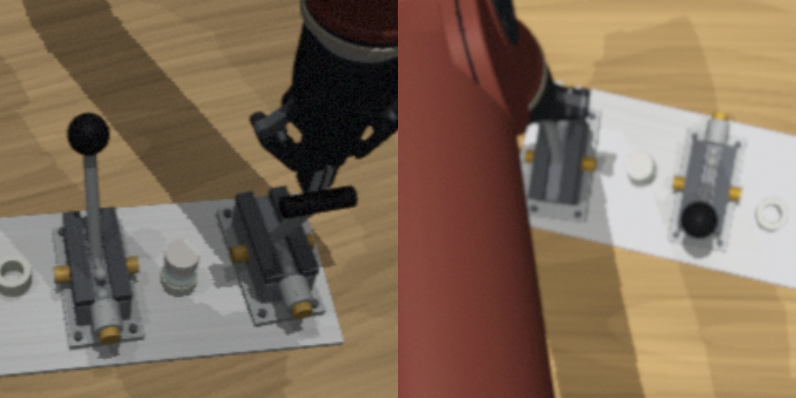

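The bar centre at crop (317,202) is scene (431,242), which matches 0.70 rad. I'll back off straight towards the robot, then rise, and check that it holds.

```bash
python3 -m creep '[[-0.01,0.001,0,0,0,0,1],[-0.03,0.002,0,0,0,0,1],[-0.06,0.004,0,0,0,0,1],[-0.09,0.006,0,0,0,0,1],[-0.12,0.008,0,0,0,0,1],[-0.15,0.01,0,0,0,0,1],[-0.15,0.02,0.04,0,0,0,1],[-0.15,0.03,0.08,0,0,0,1],[-0.15,0.04,0.1,0,0,0,1],[-0.15,0.04,0.1,0,0,0,1]]'
python3 -m creep '[[0,0.03,0,0,0,0,1],[0,0.06,0,0,0,0,1],[0,0.1,0,0,0,0,1],[0,0.14,0,0,0,0,1],[0,0.18,0,0,0,0,1],[0,0.2,0,0,0,0,1],[0,0.2,0,0,0,0,1],[0,0.2,0,0,0,0,1],[0,0.2,0,0,0,0,1],[0,0.2,0,0,0,0,1]]'
python3 - <<'E'
from h import *
import pickle
cs={n:optics.read_camera(n) for n in('scene','top')};pickle.dump(cs,open('c1.pkl','wb'))
a=[cv2.resize(cs[n]['pixels'][y:y+240,x:x+260],None,fx=1.5,fy=1.5) for n,x,y in(('scene',200,120),('top',180,120))]
cv2.imwrite('pics/fin.png',np.hstack(a))
c0=pickle.load(open('c0.pkl','rb'))
c=cs['scene'];k,l,st,ce=cv2.connectedComponentsWithStats((c['pixels'][225:260,405:460].max(2)<45).astype(np.uint8))
i=1+np.argmax(st[1:,4]);print('bar',st[i],ce[i]+[405,225])
for nm,(x0,y0,x1,y1) in(('ball',(275,180,312,220)),('paddle',(148,185,185,230))):
    for q in(c0,cs):
        print(nm,np.argwhere(q['scene']['pixels'][y0:y1,x0:x1].max(2)<40).mean(0)[::-1]+[x0,y0])
E
```

```text
clock: 4.62
ee_pos: [486.0, 209.3, 246.8]
eef_rot: [179.7, 0.5, 176.1]
force: [-0.2, 0.5, -0.4]
grip_width: 0.001
clock: 5.45
ee_pos: [486.6, 367.5, 247.1]
eef_rot: [179.7, 0.5, 175.9]
force: [0.4, 0.3, 1.0]
grip_width: 0.0
bar [  0   5  49  24 629] [428.39109698 239.29570747]
ball [292.69957983 200.61344538]
ball [292.74273859 200.59751037]
paddle [164.51965066 207.1419214 ]
paddle [164.51859956 207.04595186]
```

View pics/fin.png

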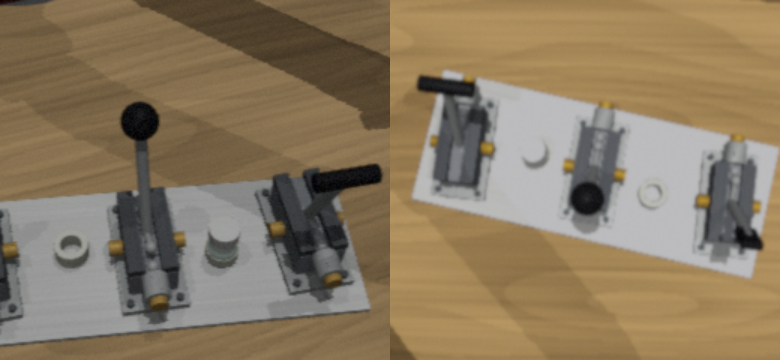

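With the robot clear, the T bar stays forward at scene (431,239.5) and top (218,177). The ball and paddle are unchanged to within 0.1 px. Checking the angle from both views before handing in.

Run:
```python
from h import *
import pickle
cs=pickle.load(open('c1.pkl','rb'));S,T=cs['scene'],cs['top']
def cen(n,x0,y0,x1,y1):
    k,l,st,ce=cv2.connectedComponentsWithStats((cs[n]['pixels'][y0:y1,x0:x1].max(2)<35).astype(np.uint8));i=1+np.argmax(st[1:,4])
    rc=cv2.minAreaRect(np.argwhere(l==i)[:,::-1].astype(np.float32));print(n,st[i],rc);return np.array(rc[0])+[x0,y0]
P,e=tri(S,cen('scene',406,226,462,250),T,cen('top',190,165,243,187));d=(P-[538,179.4,174.5])@[.997,-.072,0]
print(P,e,'fwd',d,'angle',np.arcsin(d/130-np.sin(.3))+.3)
```

```text
scene [  0   4  48  20 569] ((23.265329360961914, 13.310370445251465), (13.564239501953125, 48.20395278930664), 82.09283447265625)
top [ 10   7  36  12 210] ((27.325326919555664, 12.810044288635254), (35.61811828613281, 8.392395973205566), 7.594642639160156)
[621.29744747 169.01505091 171.94659665] 0.17711115208376046 fwd 83.79527146447286 angle 0.6565665461250518
```

The angle reads 0.657, a bit low, though the start could have been off by up to 0.05. I'll check it against the hinge line (brass pins) and confirm it isn't drifting.

Run:
```python
from h import *
import pickle
def run(q):
    c=q['top'];h=cv2.cvtColor(c['pixels'],cv2.COLOR_BGR2HSV);m=cv2.inRange(h,(10,110,70),(32,255,255))
    x0,y0=196,200;k,l,st,ce=cv2.connectedComponentsWithStats(m[y0:230,x0:262])
    ps=[ce[i]+[x0,y0] for i in range(1,k) if st[i,4]>12]
    return [onz(c,*p,51).round(1) for p in ps]
c1=pickle.load(open('c1.pkl','rb'));n={k:optics.read_camera(k) for k in('scene','top')}
H=None
for q in(pickle.load(open('c0.pkl','rb')),c1,n): print(run(q))
H=np.mean(run(n)[:2],0);f=np.array([.993,-.12,0])
for nm,P in(('start',[537.9,179.4,174.5]),('end',[621.3,169,171.9])):
    v=np.array(P)-H;print(nm,v,'joint',np.arctan2(v@f,v[2])+.3,np.hypot(v@f,v[2]))
for k in n: print(k,np.abs(n[k]['pixels'].astype(float)-c1[k]['pixels']).mean())
for q in(c1,n): print(np.argwhere(q['scene']['pixels'][226:250,406:462].max(2)<35).mean(0))
```

```text
[array([585. , 223.4,  51. ]), array([578. , 205.4,  51. ]), array([570.6, 141.6,  51. ])]
[array([581.7, 223.7,  51. ]), array([578.2, 205.3,  51. ]), array([570.6, 141.4,  51. ])]
[array([581.8, 223.7,  51. ]), array([578. , 205.4,  51. ]), array([570.5, 141.5,  51. ])]
start [-42.   -35.15 123.5 ] joint 0.005292666306523752 129.06432560549024
end [ 41.4  -45.55 120.9 ] joint 0.667722770053556 129.56138470408536
scene 2.20849609375
top 1.1913802083333334
[13.01054482 23.29525483]
[13.00174216 23.28397213]
```

With the correct pair of pins, the midpoint (574.3, 173.4), the joint was 0.01 at the start and is 0.67 now, and it isn't moving. There is plenty of time, so I'll press once more, gently, to be sure it's fully home.

```bash
python3 -m creep '[[0,-0.05,0,0,0,0,1],[0,-0.1,0,0,0,0,1],[0,-0.15,0,0,0,0,1],[0,-0.2,0,0,0,0,1],[0,-0.232,0,0,0,0,1],[0,-0.232,-0.05,0,0,0,1],[0,-0.232,-0.1,0,0,0,1],[0,-0.232,-0.107,0,0,0,1],[0,-0.232,-0.107,0,0,0,1],[0,-0.232,-0.107,0,0,0,1]]'
python3 -m creep '[[0.03,-0.003,0,0,0,0,1],[0.07,-0.006,0,0,0,0,1],[0.11,-0.009,0,0,0,0,1],[0.135,-0.012,0,0,0,0,1],[0.14,-0.014,0,0,0,0,1],[0.145,-0.015,0,0,0,0,1],[0.15,-0.016,0,0,0,0,1],[0.154,-0.016,0,0,0,0,1],[0.158,-0.016,0,0,0,0,1],[0.16,-0.016,0,0,0,0,1]]'
```

```text
clock: 6.48
ee_pos: [486.8, 183.3, 162.9]
eef_rot: [179.7, 0.5, 176.0]
force: [-0.4, 1.2, 0.9]
grip_width: 0.004
clock: 7.32
ee_pos: [613.6, 170.9, 162.5]
eef_rot: [179.7, 0.4, 176.0]
force: [-4.9, 1.5, -2.7]
grip_width: -0.001
```

```bash
python3 -m creep '[[-0.006,0.001,0,0,0,0,1],[-0.02,0.002,0,0,0,0,1],[-0.05,0.004,0,0,0,0,1],[-0.09,0.006,0,0,0,0,1],[-0.12,0.008,0,0,0,0,1],[-0.15,0.01,0,0,0,0,1],[-0.16,0.02,0.04,0,0,0,1],[-0.16,0.03,0.08,0,0,0,1],[-0.16,0.04,0.1,0,0,0,1],[-0.16,0.05,0.1,0,0,0,1]]'
python3 -m creep '[[0,0.03,0,0,0,0,1],[0,0.06,0,0,0,0,1],[0,0.1,0,0,0,0,1],[0,0.14,0,0,0,0,1],[0,0.18,0,0,0,0,1],[0,0.2,0,0,0,0,1],[0,0.2,0,0,0,0,1],[0,0.2,0,0,0,0,1],[0,0.2,0,0,0,0,1],[0,0.2,0,0,0,0,1]]'
python3 - <<'E'
from h import *
import pickle
c1=pickle.load(open('c1.pkl','rb'));n={k:optics.read_camera(k) for k in('scene','top')}
for nm,k,(x0,y0,x1,y1) in(('bar','scene',(406,226,462,250)),('barT','top',(190,165,243,187)),('ball','scene',(275,180,312,220)),('paddle','scene',(148,185,185,230))):
    for q in(c1,n): print(nm,np.argwhere(q[k]['pixels'][y0:y1,x0:x1].max(2)<35).mean(0)[::-1]+[x0,y0])
E
```

```text
clock: 8.15
ee_pos: [487.6, 212.1, 247.9]
eef_rot: [179.4, 0.8, 176.0]
force: [1.2, -0.3, -0.1]
grip_width: -0.002
clock: 8.98
ee_pos: [488.3, 370.4, 248.1]
eef_rot: [179.4, 0.9, 175.9]
force: [-0.1, 0.1, 0.4]
grip_width: -0.002
bar [429.29525483 239.01054482]
bar [429.18262411 238.89539007]
barT [215.93333333 177.52857143]
barT [215.89671362 177.64319249]
ball [292.69117647 200.61134454]
ball [292.78991597 200.64705882]
paddle [164.41203704 206.80555556]
paddle [164.4137931  206.86896552]
```

It came back to the same rest position after being pressed further, so it is in the notch. Handing in.

```bash
python3 -c "
from cell import r
print(r.sign_off())"
```

```text
the job is handed in; nothing more can be done
None
```

I pushed the T-bar seat lever forward with shut fingers, past the detent and into the float notch. I then backed off, pressed it once more to make sure, withdrew clear of everything and handed in at about 9 s.

**Seat lever:** it stayed put with the robot clear. After the second press (about 5 N) it came back to the same place within about 0.1 px. My camera measurements put it at 0.66–0.67 rad, slightly under the nominal 0.70 but above the 0.62 limit. That gap is 4–6 mm at the bar; calibration and colour-mask error could explain it, but I didn't confirm that.

**Ball and paddle levers:** both stayed within about 0.1 px of where they started, so still in neutral.

**Disagreements:**
- **Push force:** midway through the first push the force read about 0 at roughly 0.45–0.5 rad, where I expected the detent's 11 N. I didn't find out why.
- **Hinge check:** my first version averaged the wrong brass-coloured spots; I redid it by hand with the correct pins.

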